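Uncover the watch movement

ROBOT

A 6-joint arm with a two-finger parallel gripper is mounted at the origin on the work surface. World frame = base frame: x ahead of the robot, y to its left, z up, the work surface at z = 0. Lengths are in m, angles in degrees, forces in N, time in s.
With the tool pointing down it reaches from about 0.325 to 0.925 m from the base axis. Payload 3.1 kg.
Tool frame: the origin (TCP) lies midway between the tips of the shut fingers; the grasp point (between the pads) lies 19 mm behind it (ctrl.pinch_z is the distance from the TCP to the grasp point, in m); z points along the fingers, y is the line along which they close (so a half turn about z gives the same grasp; the last joint's range is limited). The gripper opens to 85 mm and grips with 20 to 120 N. Pads are 22 mm wide; open, the fingers measure 114 mm over their backs; the gripper's body (76 mm by 85 mm) begins 54 mm behind the grasp point. The pads swing forward as they close: fully open they stand 13 mm farther back than shut.
Start: joints at [-6.429, 12.427, 92.441, -0, 75.132, -6.429], TCP at [0.625, 0, 0.231] pointing down, gripper open.
Joint ranges: [-157.48, 157.48], [-44.54, 120.13], [17.64, 146.25], [-64.5, 244.5], [7.68, 150.69], [-147.95, 147.95]. Speed limits (degrees/s): [159.86, 159.86, 180, 180, 180, 180].

INTERFACE

Orientations are given as a 3x3 rotation matrix whose columns are the frame's x, y, z axes.
In Python, from plant import sense, read_camera, calibration, order, ctrl gives the robot as it stands. The module is installed in compiled form; this text tells all that it offers.
- The arm moves only by the shell command python3 -m crank 'ROWS' [OPENING] [FORCE]. ROWS is JSON, a list of rows, each an object of numbers: "x", "y", "z": the shift along the tool's x, y, z in mm; "ax", "ay", "az": the turn, a rotation vector about the tool's x, y, z in rad. In form: [{"x": .., "y": .., "z": .., "ax": .., "ay": .., "az": ..}, ...]. A call has 1 to 20 rows; each row shifts and turns the commanded pose from where the row before left it, along the tool's axes as they then stand; what a row does not reach is not made up. A row lasts 1/8 s, in which the tool goes at most 62.5 mm and 10.7 degrees, less where a joint would pass 70% of its speed; a pose out of reach is approached as far as the arm can. A call is refused whole if a number of a shift passes 62.5 or a number of a turn 0.188, either way. A call with a gripper value outside its range is refused whole. OPENING is the gripper command: -1 is fully open, 1 is shut, values between are in proportion, set as the call begins (- or left out, the last holds). The fingers move at their own pace and stop on an object; FORCE is the grip in N (left out, the last holds). Time passes only in rows, so rows that do not move let the fingers close. It gives the time, the measured TCP pose, the force, the opening and the grip force at its end, in the units of the state.
- sense(): the state, without advancing time (a new reading comes with each control period).
- read_camera(name): name is "scene" or "side" or "wrist"; returns the picture (384x512x3 uint8, red, green, blue); there is no depth.
- calibration(name): a dict with "fx", "fy", "cx", "cy" (pixels), "xyz" and "attitude" of the camera in the world; the wrist camera has in their place "T_tool_cam" (4x4, takes a point from camera to tool coordinates, whose origin is the TCP and whose axes are the flange's). Camera axes: x right, y down, z forward; pixel columns grow to the right and rows downward; lengths in m; the calibration is good to about 2 mm. A picture is of the moment at which its call begins: read the wrist's pose just before it. calibration takes no time and is no camera call.
- order.hand_in(): hands the job in; it is judged then, once.
The state is a dict: "time": time; "qpos": joint angles; "qvel": joint speeds; "joint_torque": joint torques, N m; "tcp_pos": TCP position; "tool_rot": TCP orientation; "wrist_force": force on the tool from outside, world axes, zero at the start; "moment": the same for the moment, N m; "finger_gap": finger opening in m; "finger_force": force on a finger pad.
Only numpy, scipy, OpenCV 4.12 (cv2) and the standard library are available. Lean on these libraries where they do the work, as an engineer would, in place of code of your own. Each camera call takes 0.05 s, during which the arm holds its last target. There are 200 camera calls.

TASK

On the watchmaker's bench two watch movements wait under clear dust covers with black knobs. Lift the cover off the brass movement in the red holder and set it gently down on the green mat, upright (knob up) and wholly on the mat. Leave the brass movement lying in its holder and the movement in the blue holder covered as it is.

Things in the scene. Friction and masses are not known exactly. Their poses are not given: they have to be found in the camera images.
- cover: Loose dust cover on the red holder: clear plastic cup, mouth down, 68 mm across, 3 mm wall, 36 mm tall, about 60 g; centred on its flat top a black upright knob 22 mm across, 28 mm tall. Origin: centre of its underside (rim), z up; knob from z = 36 to 64 mm. Stands on the holder 18 mm above the bench, round a boss 52 mm wide, 9 mm high (5 mm play). Nothing latches it; it lifts straight up.
- movement: Brass watch movement under that cover: loose disc 40 mm across, 8 mm thick with its steel parts, lying in a shallow seat (46 mm wide, 3 mm deep) on the boss of the red holder. Origin: centre of its underside, 24 mm above the bench; z up. The holder is a red disc, 90 mm across and 18 mm tall, fixed to the bench.
- mat: The flat green mat, 170 x 170 mm and 4 mm thick, empty and fixed to the bench. Origin at the centre of its underside, on the bench; x and y along its sides, z up; its top is at z = 4 mm.
- other_cover: The second, identical dust cover, over the steel-coloured movement in the blue holder (otherwise the same as the red one): leave it there. Origin at the centre of its underside, 18 mm above the bench; z up through its knob.
Things that resemble listed ones, but are neither listed nor needed, are in the scene too. Leave any orange or purple look-alike of the cover alone.

How it is judged (in metres and radians):
On the way:
1. the cover is lifted clear above the movement (z of cover in the frame of movement above 0.012 m), for 0.1 s.
At the end, for the whole second after the job is handed in: The cover stands on the green mat, knob up within 6 degrees, its centre within 53 mm of the mat's along each mat side, at rest. The brass movement is within 10 mm of its start and level within 8 degrees; the other cover is within 12 mm of its start and upright within 6 degrees (x of cover in the frame of mat between -0.053 and 0.053 m and y of cover in the frame of mat between -0.053 and 0.053 m and z of cover in the frame of mat below 0.008 m and angle between each of cover, other_cover's own z axis and vertical below 0.1 rad and linear speed of cover below 0.02 m/s and angular speed of cover below 0.2 rad/s and distance of movement from where it was at the start of the episode below 0.01 m and angle between movement's own z axis and vertical below 0.15 rad and distance of other_cover from where it was at the start of the episode below 0.012 m); the robot touches nothing.
It fails at once if the cover is dropped or slammed onto the mat (faster than 0.7 m/s within 25 mm of it) (x of cover in the frame of mat between -0.085 and 0.085 m and y of cover in the frame of mat between -0.085 and 0.085 m and z of cover in the frame of mat below 0.029 m and linear speed of cover above 0.7 m/s).
It fails at once if the brass movement is knocked out of its seat (moved more than 10 mm) (distance of movement from where it was at the start of the episode above 0.01 m).
It fails at once if the other cover is disturbed (moved more than 12 mm or lifted) (distance of other_cover from where it was at the start of the episode above 0.012 m).
It also fails if it takes over 38 s, if anything falls off the work surface, if the arm or the gripper's body presses on something with over 40 N, if the wrist force passes 120 N, or if a joint passes its speed limit or range.

## Working session

There is one attempt and no reset: what is moved stays moved. The work goes in short steps, Python scripts to look and compute and a shell command to move; the robot and the scene stay as the last step left them, time stands still between calls to the robot, and variables do not carry over. Pictures are saved under pics/ and viewed, at most 10 in all, crops included, and the job is handed in when it is done.

```bash
mkdir -p pics; python3 - <<'E'
from plant import *
import cv2,numpy as np
for n in ("scene","side"):
    im=read_camera(n); cv2.imwrite(f"pics/{n}0.png",im[:,:,::-1]); c=calibration(n); print(n,c)
s=sense();print(s["time"],s["tcp_pos"],s["tool_rot"],calibration("wrist"),ctrl.pinch_z)
a=[cv2.imread(f"pics/{n}0.png") for n in("scene","side")]
cv2.imwrite("pics/both.png",cv2.resize(np.vstack(a),(400,600)))
E
```

```text
scene {'fx': 439.0038287332984, 'fy': 439.0038287332984, 'cx': 253.71855266229227, 'cy': 206.11889881227532, 'xyz': array([ 0.87243326, -0.57082988,  0.65380131]), 'attitude': array([[ 0.88286514,  0.31520192, -0.34813343],
       [ 0.46945949, -0.6121202 ,  0.63633061],
       [-0.01252688, -0.72522866, -0.68839412]])}
side {'fx': 383.0054453931313, 'fy': 383.0054453931313, 'cx': 253.82229673963016, 'cy': 192.27404537847602, 'xyz': array([0.35959395, 0.68250507, 0.5047043 ]), 'attitude': array([[-0.95617945, -0.17093825,  0.23769935],
       [-0.29268105,  0.53682813, -0.79129853],
       [ 0.00765949, -0.82619349, -0.56333441]])}
0.1 [6.24254220e-01 1.09726981e-04 2.30075654e-01] [[-1.20825452e-05  9.99997564e-01 -2.20744338e-03]
 [ 9.99999975e-01  1.25753045e-05  2.23212516e-04]
 [ 2.23239732e-04 -2.20744063e-03 -9.99997539e-01]] {'fx': 339.13956825197937, 'fy': 339.13956825197937, 'cx': 257.25226985678006, 'cy': 190.83056738907797, 'T_tool_cam': array([[ 2.25502286e-04, -9.61429057e-01, -2.75052936e-01,
         6.92858247e-02],
       [ 9.99999679e-01,  5.26252302e-06,  8.01455437e-04,
         2.35570621e-04],
       [-7.69095073e-04, -2.75053028e-01,  9.61428749e-01,
        -1.42337869e-01],
       [ 0.00000000e+00,  0.00000000e+00,  0.00000000e+00,
         1.00000000e+00]])} 0.0187
```

View pics/scene0.png

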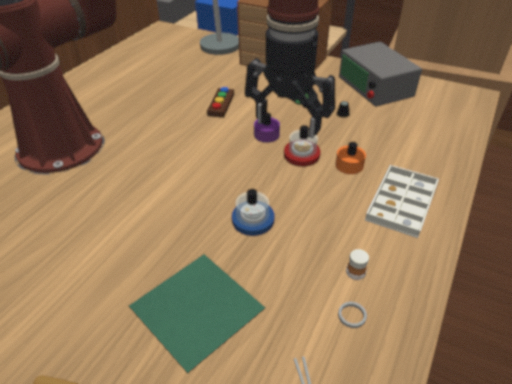

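View pics/side0.png

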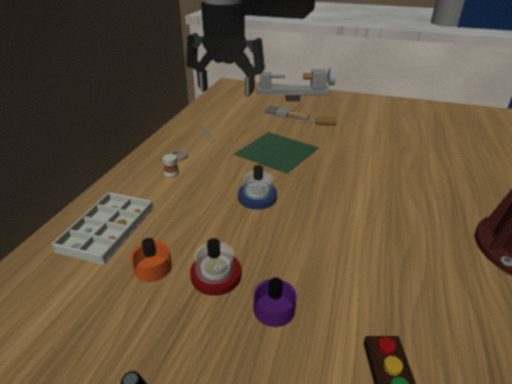

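The scene view shows the red holder at (302,150) with its knob at about (304,132), and the mat centred near (197,308). The side view shows the red holder at (216,272), its knob at (213,248), and the mat at (277,151).

```bash
cat > h.py <<'E'
import cv2,numpy as np
from plant import calibration
def ray(c,u,v,z,R=None,o=None):
    R=c["attitude"] if R is None else R; o=c["xyz"] if o is None else o
    d=R@np.array([(u-c["cx"])/c["fx"],(v-c["cy"])/c["fy"],1]); return o+d*(z-o[2])/d[2]
def blob(m,near):
    n,l,s,c=cv2.connectedComponentsWithStats(m.astype(np.uint8))
    k=[i for i in range(1,n) if s[i,4]>30]
    i=min(k,key=lambda i:np.hypot(*(c[i]-near))); return c[i],s[i],l==i
E
python3 - <<'E'
from h import *
P={"scene":((304,132),(302,155),(197,308),(252,197),(253,220)),"side":((213,248),(216,280),(277,151),(258,173),(258,195))}
for n,p in P.items():
    im=cv2.imread(f"pics/{n}0.png").astype(int); c=calibration(n); b,g,r=im[...,0],im[...,1],im[...,2]
    dark=im.max(2)<60
    M=[dark,(r>90)&(g<50)&(b<60),(g>r+20)&(g>b+5),dark,(b>r+40)&(b>g+20)]
    for nm,m,q,z in zip(("knob","red","mat","bknob","blue"),M,p,(.068,.009,.004,.068,.009)):
        ce,s,k=blob(m,np.array(q)); out=ray(c,*ce,z)
        print(n,nm,ce.round(1),s,out.round(4))
        if nm=="mat":
            box=cv2.boxPoints(cv2.minAreaRect(np.argwhere(k)[:,::-1].astype(np.float32)))
            ap=cv2.approxPolyDP(cv2.findContours(k.astype(np.uint8),0,2)[0][0],8,True)[:,0]
            cor=np.array([ray(c,*a,.004) for a in ap]);print(cor.round(3).tolist(),cor.mean(0))
E
```

```text
scene knob [303.9 131.9] [301 127   8  11  73] [0.5622 0.2487 0.068 ]
scene red [300.8 157.6] [285 147  34  16 166] [0.5674 0.2271 0.009 ]
scene mat [196.  310.9] [ 130  255  134  117 7938] [ 0.5784 -0.247   0.004 ]
[[0.521, -0.136, 0.004], [0.471, -0.292, 0.004], [0.626, -0.344, 0.004], [0.678, -0.189, 0.004]] [ 0.57396858 -0.24000628  0.004     ]
scene bknob [251.5 196.6] [248 190   8  14 101] [ 0.5594 -0.007   0.068 ]
scene blue [253.3 222.5] [233 207  41  27 439] [ 0.5685 -0.0182  0.009 ]
side knob [213.4 247.9] [207 239  13  19 206] [0.5599 0.247  0.068 ]
side red [195.9 273. ] [191 263  16  21  51] [0.5919 0.2571 0.009 ]
side mat [276.7 151.7] [ 237  134   78   38 1562] [ 0.5691 -0.2295  0.004 ]
[[0.67, -0.189, 0.004], [0.521, -0.137, 0.004], [0.475, -0.283, 0.004], [0.624, -0.328, 0.004]] [ 0.57251363 -0.23415977  0.004     ]
side bknob [257.9 172.2] [254 165   9  15 115] [ 0.5582 -0.0082  0.068 ]
side blue [258.3 199.4] [241 190  34  14  78] [0.5509 0.0103 0.009 ]
```

```bash
python3 -m crank '[{"x":41,"y":-10.5},{"x":41,"y":-10.5},{"x":41,"y":-10.5},{"x":41,"y":-10.5},{"x":41,"y":-10.5},{"x":41,"y":-10.5},{"z":30},{}]' -1 30
cat >> h.py <<'E'
def wristcam(s):
    c=calibration("wrist"); T=np.eye(4); T[:3,:3]=s["tool_rot"]; T[:3,3]=s["tcp_pos"]; T=T@c["T_tool_cam"]
    return c,T[:3,:3],T[:3,3]
E
python3 - <<'E'
from h import *
from plant import *
s=sense(); im=read_camera("wrist")[:,:,::-1]; cv2.imwrite("pics/w1.png",im)
c,R,o=wristcam(s); print(s["time"],s["tcp_pos"],s["qpos"])
p=R.T@(np.array([.561,.248,.082])-o); q=np.array([c["cx"]+c["fx"]*p[0]/p[2],c["cy"]+c["fy"]*p[1]/p[2]]);print(q)
m=im.max(2)<60; print(blob(m,q)[:2])
for n,uv in {"scene":((351,149),(265,122)),"side":((149,246),(275,289))}.items():
    for u in uv: print(n,ray(calibration(n),*u,.05))
E
```

```text
0.1 [6.24254220e-01 1.09726981e-04 2.30075654e-01] [-6.42755175e+00  1.24735658e+01  9.25204880e+01 -1.50019021e-03
  7.51330602e+01 -6.42787163e+00]
[ 163.94599254 -179.81116126]
(array([186.17584369, 181.69094139]), array([173, 168,  27,  28, 563], dtype=int32))
scene [0.67666142 0.25877958 0.05      ]
scene [0.44865684 0.27013296 0.05      ]
side [0.67687545 0.25812099 0.05      ]
side [0.44307802 0.28652911 0.05      ]$[0]: bad value
```

View pics/w1.png

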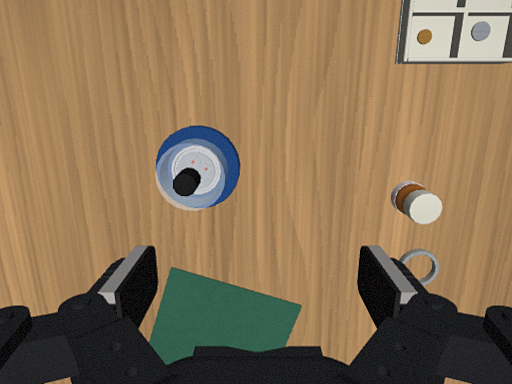

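The arm did not move: the rows were refused, probably because all six numbers are required. So the picture shows the blue holder at (197,167) from the start pose. I'll resend with all keys.

```bash
python3 -m crank '[{"x":41,"y":-10.5,"z":0,"ax":0,"ay":0,"az":0},{"x":41,"y":-10.5,"z":0,"ax":0,"ay":0,"az":0},{"x":41,"y":-10.5,"z":0,"ax":0,"ay":0,"az":0},{"x":41,"y":-10.5,"z":0,"ax":0,"ay":0,"az":0},{"x":41,"y":-10.5,"z":0,"ax":0,"ay":0,"az":0},{"x":41,"y":-10.5,"z":0,"ax":0,"ay":0,"az":0},{"x":0,"y":0,"z":30,"ax":0,"ay":0,"az":0},{"x":0,"y":0,"z":0,"ax":0,"ay":0,"az":0}]' -1 30
cat > look.py <<'E'
from h import *
from plant import *
import sys
s=sense(); im=read_camera("wrist")[:,:,::-1]; cv2.imwrite(f"pics/{sys.argv[1]}.png",im)
c,R,o=wristcam(s); print(s["time"],s["tcp_pos"],s["qpos"],s["tool_rot"].round(4).tolist())
p=R.T@(np.array([.561,.248,.082])-o); q=np.array([c["cx"]+c["fx"]*p[0]/p[2],c["cy"]+c["fy"]*p[1]/p[2]]);print(q)
b=blob(im.max(2)<60,q);print(b[:2],ray(c,*b[0],.070,R,o))
E
python3 look.py w2
```

```text
time: 1.15
tcp_pos: [0.5593, 0.2458, 0.1979]
tool_rot: [[-0.001, 1.0, -0.007], [1.0, 0.001, -0.002], [-0.002, -0.007, -1.0]]
wrist_force: [-0.4, -0.5, 0.3]
finger_gap: 0.0853
finger_force: 0.0
1.15 [0.55930052 0.24579998 0.19787708] [ 1.71500494e+01  1.26876896e+01  9.58398570e+01 -1.05191275e-02
  7.18859151e+01  1.70875168e+01] [[-0.0012, 1.0, -0.0068], [1.0, 0.0011, -0.0023], [-0.0023, -0.0068, -1.0]]
[259.85452761 182.21687482]
(array([259.59907834, 180.30107527]), array([247, 165,  26,  32, 651], dtype=int32)) [0.56081099 0.24649042 0.07      ]
```

View pics/w2.png

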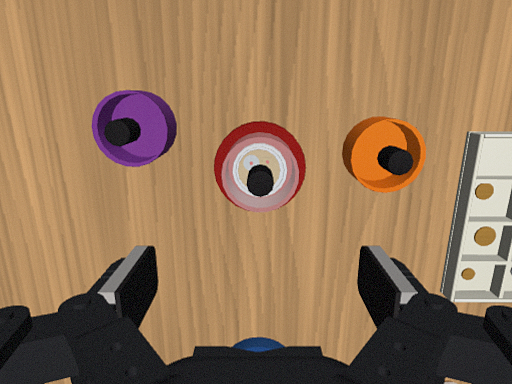

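The wrist view shows the red holder's knob at (260,180), which gives (0.561, 0.247) and agrees with the other two cameras. Descending 138 mm, then gripping.

```bash
python3 -m crank '[{"x":1,"y":1,"z":30,"ax":0,"ay":0,"az":0},{"x":0,"y":0,"z":30,"ax":0,"ay":0,"az":0},{"x":0,"y":0,"z":30,"ax":0,"ay":0,"az":0},{"x":0,"y":0,"z":25,"ax":0,"ay":0,"az":0},{"x":0,"y":0,"z":15,"ax":0,"ay":0,"az":0},{"x":0,"y":0,"z":7,"ax":0,"ay":0,"az":0},{"x":0,"y":0,"z":0,"ax":0,"ay":0,"az":0},{"x":0,"y":0,"z":0,"ax":0,"ay":0,"az":0}]' -1 30
python3 -m crank '[{"x":0,"y":0,"z":0,"ax":0,"ay":0,"az":0},{"x":0,"y":0,"z":0,"ax":0,"ay":0,"az":0},{"x":0,"y":0,"z":0,"ax":0,"ay":0,"az":0},{"x":0,"y":0,"z":0,"ax":0,"ay":0,"az":0},{"x":0,"y":0,"z":0,"ax":0,"ay":0,"az":0},{"x":0,"y":0,"z":0,"ax":0,"ay":0,"az":0},{"x":0,"y":0,"z":0,"ax":0,"ay":0,"az":0},{"x":0,"y":0,"z":0,"ax":0,"ay":0,"az":0}]' 1 30
```

```text
time: 2.2
tcp_pos: [0.5641, 0.2473, 0.0656]
tool_rot: [[0.0, 1.0, 0.002], [1.0, -0.0, 0.001], [0.001, 0.002, -1.0]]
wrist_force: [1.0, 0.6, 0.5]
finger_gap: 0.0857
finger_force: 0.0
time: 3.2
tcp_pos: [0.5633, 0.2471, 0.0645]
tool_rot: [[0.0, 1.0, 0.0], [1.0, -0.0, 0.0], [0.0, 0.0, -1.0]]
wrist_force: [-0.3, 0.5, 1.5]
finger_gap: 0.0207
finger_force: 29.6
```

The grasp point is at about the knob's top, so I'll reopen, go 6 mm lower and regrip.

```bash
python3 -m crank '[{"x":0,"y":0,"z":0,"ax":0,"ay":0,"az":0},{"x":0,"y":0,"z":0,"ax":0,"ay":0,"az":0},{"x":0,"y":-2,"z":3,"ax":0,"ay":0,"az":0},{"x":0,"y":0,"z":4,"ax":0,"ay":0,"az":0},{"x":0,"y":0,"z":0,"ax":0,"ay":0,"az":0},{"x":0,"y":0,"z":0,"ax":0,"ay":0,"az":0}]' 0.3
python3 -m crank '[{"x":0,"y":0,"z":0,"ax":0,"ay":0,"az":0},{"x":0,"y":0,"z":0,"ax":0,"ay":0,"az":0},{"x":0,"y":0,"z":0,"ax":0,"ay":0,"az":0},{"x":0,"y":0,"z":0,"ax":0,"ay":0,"az":0},{"x":0,"y":0,"z":0,"ax":0,"ay":0,"az":0},{"x":0,"y":0,"z":0,"ax":0,"ay":0,"az":0}]' 1 30
```

```text
time: 3.95
tcp_pos: [0.561, 0.247, 0.0572]
tool_rot: [[0.0, 1.0, -0.0], [1.0, -0.0, -0.0], [-0.0, -0.0, -1.0]]
wrist_force: [-0.1, 0.6, -0.5]
finger_gap: 0.0303
finger_force: 0.0
time: 4.7
tcp_pos: [0.5612, 0.2471, 0.0575]
tool_rot: [[-0.0, 1.0, 0.0], [1.0, 0.0, 0.0], [0.0, 0.0, -1.0]]
wrist_force: [0.4, 0.2, 1.2]
finger_gap: 0.0211
finger_force: 29.5
```

Gripped (TCP z = 0.0575). Lifting straight up 120 mm, then checking the side camera.

```bash
python3 -m crank '[{"x":0,"y":0,"z":-5,"ax":0,"ay":0,"az":0},{"x":0,"y":0,"z":-10,"ax":0,"ay":0,"az":0},{"x":0,"y":0,"z":-15,"ax":0,"ay":0,"az":0},{"x":0,"y":0,"z":-20,"ax":0,"ay":0,"az":0},{"x":0,"y":0,"z":-25,"ax":0,"ay":0,"az":0},{"x":0,"y":0,"z":-25,"ax":0,"ay":0,"az":0},{"x":0,"y":0,"z":-15,"ax":0,"ay":0,"az":0},{"x":0,"y":0,"z":-5,"ax":0,"ay":0,"az":0},{"x":0,"y":0,"z":0,"ax":0,"ay":0,"az":0},{"x":0,"y":0,"z":0,"ax":0,"ay":0,"az":0}]'
python3 -c "
from plant import *;import cv2
cv2.imwrite('pics/s2.png',read_camera('side')[:,:,::-1])"
```

```text
time: 5.95
tcp_pos: [0.5602, 0.2467, 0.176]
tool_rot: [[0.0, 1.0, -0.002], [1.0, -0.0, -0.001], [-0.001, -0.002, -1.0]]
wrist_force: [-0.2, 0.1, -0.8]
finger_gap: 0.0211
finger_force: 29.5
```

View pics/s2.png

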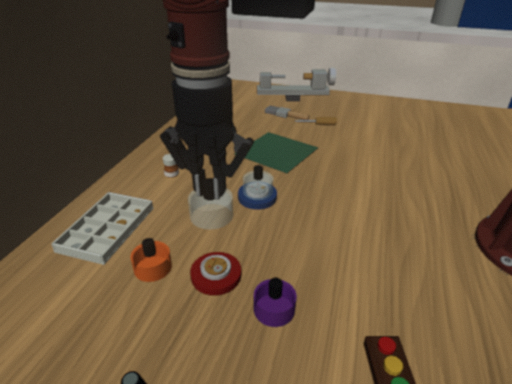

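The side view shows the cover held upright at (211,208), with the brass movement still in its seat at (215,268). Carrying it 485 mm toward −y; the rim is at about 137 mm, above everything on the way.

```bash
python3 -m crank '[{"x":-15,"y":0,"z":0,"ax":0,"ay":0,"az":0},{"x":-30,"y":0,"z":0,"ax":0,"ay":0,"az":0},{"x":-40,"y":2,"z":0,"ax":0,"ay":0,"az":0},{"x":-40,"y":2,"z":0,"ax":0,"ay":0,"az":0},{"x":-40,"y":2,"z":0,"ax":0,"ay":0,"az":0},{"x":-40,"y":2,"z":0,"ax":0,"ay":0,"az":0},{"x":-40,"y":2,"z":0,"ax":0,"ay":0,"az":0},{"x":-40,"y":2,"z":0,"ax":0,"ay":0,"az":0},{"x":-40,"y":1,"z":0,"ax":0,"ay":0,"az":0},{"x":-40,"y":0,"z":0,"ax":0,"ay":0,"az":0},{"x":-40,"y":0,"z":0,"ax":0,"ay":0,"az":0},{"x":-40,"y":0,"z":0,"ax":0,"ay":0,"az":0},{"x":-30,"y":0,"z":0,"ax":0,"ay":0,"az":0},{"x":-10,"y":0,"z":0,"ax":0,"ay":0,"az":0},{"x":0,"y":0,"z":0,"ax":0,"ay":0,"az":0},{"x":0,"y":0,"z":0,"ax":0,"ay":0,"az":0}]'
python3 -c "
from plant import *;import cv2
cv2.imwrite('pics/c3.png',read_camera('scene')[:,:,::-1])"
```

```text
time: 8.0
tcp_pos: [0.5738, -0.2368, 0.177]
tool_rot: [[-0.001, 1.0, -0.001], [1.0, 0.001, 0.001], [0.001, -0.001, -1.0]]
wrist_force: [-0.8, 0.4, -0.4]
finger_gap: 0.0207
finger_force: 29.5
```

View pics/c3.png

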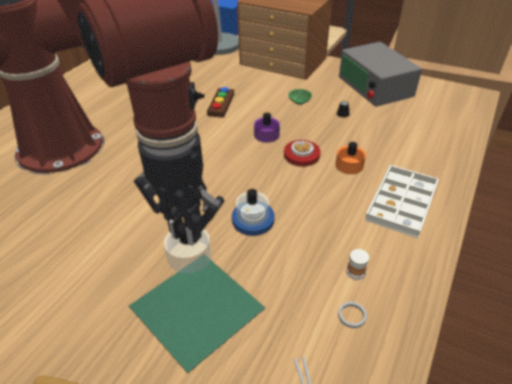

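The scene view shows the cover held upright above the mat, at (187,250) because of its height. The blue cover is untouched. Contact is expected at TCP z ≈ 0.0435, so I'll go down 126 mm and then creep.

```bash
python3 -m crank '[{"x":0,"y":0,"z":10,"ax":0,"ay":0,"az":0},{"x":0,"y":0,"z":25,"ax":0,"ay":0,"az":0},{"x":0,"y":0,"z":30,"ax":0,"ay":0,"az":0},{"x":0,"y":0,"z":25,"ax":0,"ay":0,"az":0},{"x":0,"y":0,"z":18,"ax":0,"ay":0,"az":0},{"x":0,"y":0,"z":12,"ax":0,"ay":0,"az":0},{"x":0,"y":0,"z":6,"ax":0,"ay":0,"az":0},{"x":0,"y":0,"z":0,"ax":0,"ay":0,"az":0},{"x":0,"y":0,"z":0,"ax":0,"ay":0,"az":0}]'
python3 -m crank '[{"x":0,"y":0,"z":2,"ax":0,"ay":0,"az":0},{"x":0,"y":0,"z":2,"ax":0,"ay":0,"az":0},{"x":0,"y":0,"z":1,"ax":0,"ay":0,"az":0},{"x":0,"y":0,"z":1,"ax":0,"ay":0,"az":0},{"x":0,"y":0,"z":0,"ax":0,"ay":0,"az":0},{"x":0,"y":0,"z":0,"ax":0,"ay":0,"az":0}]'
```

```text
time: 9.18
tcp_pos: [0.5748, -0.2384, 0.0523]
tool_rot: [[-0.0, 1.0, 0.002], [1.0, 0.0, -0.001], [-0.001, 0.002, -1.0]]
wrist_force: [-0.3, 0.2, -0.8]
finger_gap: 0.021
finger_force: 29.5
time: 9.93
tcp_pos: [0.5741, -0.238, 0.0453]
tool_rot: [[-0.0, 1.0, 0.0], [1.0, 0.0, -0.0], [-0.0, 0.0, -1.0]]
wrist_force: [-0.9, 1.2, -0.9]
finger_gap: 0.0211
finger_force: 29.5
```

```bash
python3 -m crank '[{"x":0,"y":0,"z":1,"ax":0,"ay":0,"az":0},{"x":0,"y":0,"z":0.5,"ax":0,"ay":0,"az":0},{"x":0,"y":0,"z":0.5,"ax":0,"ay":0,"az":0},{"x":0,"y":0,"z":0,"ax":0,"ay":0,"az":0},{"x":0,"y":0,"z":0,"ax":0,"ay":0,"az":0}]'
python3 -m crank '[{"x":0,"y":0,"z":0.5,"ax":0,"ay":0,"az":0},{"x":0,"y":0,"z":0.5,"ax":0,"ay":0,"az":0},{"x":0,"y":0,"z":0,"ax":0,"ay":0,"az":0},{"x":0,"y":0,"z":0,"ax":0,"ay":0,"az":0}]'
```

```text
time: 10.55
tcp_pos: [0.574, -0.238, 0.0435]
tool_rot: [[-0.0, 1.0, -0.0], [1.0, 0.0, 0.0], [0.0, -0.0, -1.0]]
wrist_force: [-0.9, 1.5, 1.5]
finger_gap: 0.0212
finger_force: 29.7
time: 11.05
tcp_pos: [0.574, -0.238, 0.0435]
tool_rot: [[-0.0, 1.0, -0.0], [1.0, 0.0, 0.0], [0.0, -0.0, -1.0]]
wrist_force: [-3.9, 2.0, 7.2]
finger_gap: 0.0207
finger_force: 30.2
```

Contact is confirmed: the upward force is rising and z stays at the expected 0.0435. Opening and retreating straight up.

```bash
python3 -m crank '[{"x":0,"y":0,"z":-0.5,"ax":0,"ay":0,"az":0},{"x":0,"y":0,"z":0,"ax":0,"ay":0,"az":0},{"x":0,"y":0,"z":0,"ax":0,"ay":0,"az":0},{"x":0,"y":0,"z":0,"ax":0,"ay":0,"az":0},{"x":0,"y":0,"z":0,"ax":0,"ay":0,"az":0},{"x":0,"y":0,"z":0,"ax":0,"ay":0,"az":0}]' -0.3
python3 -m crank '[{"x":0,"y":0,"z":-10,"ax":0,"ay":0,"az":0},{"x":0,"y":0,"z":-20,"ax":0,"ay":0,"az":0},{"x":0,"y":0,"z":-35,"ax":0,"ay":0,"az":0},{"x":0,"y":0,"z":-35,"ax":0,"ay":0,"az":0},{"x":0,"y":0,"z":-35,"ax":0,"ay":0,"az":0},{"x":0,"y":0,"z":-15,"ax":0,"ay":0,"az":0},{"x":0,"y":0,"z":0,"ax":0,"ay":0,"az":0},{"x":0,"y":0,"z":0,"ax":0,"ay":0,"az":0}]'
python3 -c "
from plant import *;import cv2
cv2.imwrite('pics/c4.png',read_camera('scene')[:,:,::-1])"
```

```text
time: 11.8
tcp_pos: [0.574, -0.238, 0.0428]
tool_rot: [[0.0, 1.0, 0.0], [1.0, -0.0, -0.0], [-0.0, 0.0, -1.0]]
wrist_force: [-0.3, -0.2, -0.3]
finger_gap: 0.0554
finger_force: 0.0
time: 12.8
tcp_pos: [0.573, -0.2375, 0.1912]
tool_rot: [[0.0, 1.0, -0.002], [1.0, -0.0, 0.001], [0.001, -0.002, -1.0]]
wrist_force: [0.1, 0.4, 0.4]
finger_gap: 0.0554
finger_force: 0.0
```

View pics/c4.png

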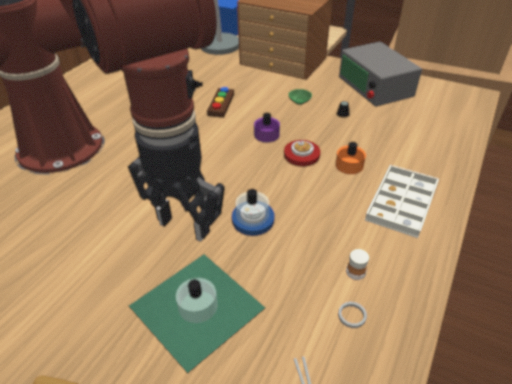

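The scene view shows the cover standing upright in the middle of the mat at (197,300), with the gripper clear. The brass movement is in its holder at (302,150) and the blue cover is unchanged at (252,212).

```bash
python3 -c "
from plant import *
print(order.hand_in())"
```

```text
the job is handed in; nothing more can be done
None
```

The cover stands upright in the middle of the green mat, the brass movement is still in its red holder, the blue holder's cover is untouched, and the job was handed in at about 13 s; no verdict was returned.

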